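# Return the taping patterns to their outlined panels

### The job

Put each of the four plywood taping patterns into the raised outline of its own shape on the mint-green panels, lying flat on the panel inside the outline, knob up. Set them down without dropping them, and leave the glass jar and the roll of tape where they are.

Things in the scene. Friction and masses are not known exactly. Their poses are not given: they have to be found in the camera images.
- pattern_round: Round plywood taping pattern, a disc 72 mm across and 18 mm thick. In its top centre a round dark wooden knob to grip, 24 mm diameter, from 18 to 48 mm above the underside. About 0.09 kg, loose. Origin: centre of the underside; z up through the knob. Its yaw does not matter.
- pattern_square: Square plywood taping pattern, 64 x 64 mm and 18 mm thick. In its top centre a round dark wooden knob to grip, 24 mm diameter, from 18 to 48 mm above the underside. About 0.09 kg, loose. Origin: centre of the underside; z up through the knob. x and y run square to its sides.
- pattern_oblong: Oblong (rectangular) plywood taping pattern, 84 x 44 mm and 18 mm thick. In its top centre a round dark wooden knob to grip, 24 mm diameter, from 18 to 48 mm above the underside. About 0.09 kg, loose. Origin: centre of the underside; z up through the knob. x runs along its 84 mm length.
- pattern_clover: Three-lobed (cloverleaf) plywood taping pattern, 18 mm thick: three round lobes of 22 mm radius centred 20 mm from the middle. In its top centre a round dark wooden knob to grip, 24 mm diameter, from 18 to 48 mm above the underside. About 0.09 kg, loose. Origin: centre of the underside; z up through the knob. x points to one lobe, the others at 120 and -120 degrees.
- panel_round: Mint-green panel with yellow taped edges, 116 x 116 x 6 mm, fixed to the bench. Raised outline on it (wall 5 mm wide, top 14 mm above the bench): a circle, 88 mm across inside, 8 mm bigger all round than that pattern. Origin: centre of the panel's underside, under the outline's middle; z up. Floor inside: 6 mm above it. x and y run along the panel's sides.
- panel_square: Mint-green panel with yellow taped edges, 116 x 116 x 6 mm, fixed to the bench. Raised outline on it (wall 5 mm wide, top 14 mm above the bench): a square, 80 x 80 mm inside, 8 mm bigger all round than that pattern. Origin: centre of the panel's underside, under the outline's middle; z up. Floor inside: 6 mm above it. x and y run along the sides of panel and outline.
- panel_oblong: Mint-green panel with yellow taped edges, 116 x 116 x 6 mm, fixed to the bench. Raised outline on it (wall 5 mm wide, top 14 mm above the bench): a rectangle, 100 x 60 mm inside, 8 mm bigger all round than that pattern. Origin: centre of the panel's underside, under the outline's middle; z up. Floor inside: 6 mm above it. x runs along the outline's 100 mm length.
- panel_clover: Mint-green panel with yellow taped edges, 116 x 116 x 6 mm, fixed to the bench. Raised outline on it (wall 5 mm wide, top 14 mm above the bench): a three-lobed clover (inner radius about 30 mm, centred 20 mm from the middle), 8 mm bigger all round than that pattern. Origin: centre of the panel's underside, under the outline's middle; z up. Floor inside: 6 mm above it. x points to one lobe.
- jar: Closed amber glass jar of lacquer, 56 mm diameter, 70 mm high, standing among the patterns. To be left alone. Origin: centre of the underside.
- tape_roll: Roll of yellow masking tape lying flat, 92 mm outer diameter, 24 mm high, loose. To be left alone. Origin: centre of the underside.
Mind the look-alikes: they are no part of the job. Leave any yellow look-alike of the pattern_square alone. What is shaped like the pattern_round but yellow is not meant.

How it is judged:
By the outcome, as a careful person would: the job done as asked, in the order asked, and still so for the second after the job is handed in, with the robot touching nothing.
It also fails if it takes over 102 s, if anything falls off the work surface, if the arm or the gripper's body presses on something with over 40 N, if the wrist force passes 120 N, or if a joint passes its speed limit or range.

### The arm

A 6-joint arm with a two-finger parallel gripper is mounted at the origin on the work surface. World frame = base frame: x ahead of the robot, y to its left, z up, the work surface at z = 0. Lengths are in m, angles in degrees, forces in N, time in s.
With the tool pointing down it reaches from about 0.3 to 0.75 m from the base axis. Payload 8.5 kg.
Tool frame: the origin (TCP) lies midway between the tips of the shut fingers; the grasp point (between the pads) lies 19 mm behind it; z points along the fingers, y is the line along which they close (so a half turn about z gives the same grasp; the last joint's range is limited). The gripper opens to 85 mm and grips with 20 to 120 N. Pads are 22 mm wide; open, the fingers measure 114 mm over their backs; the gripper's body (76 mm by 85 mm) begins 54 mm behind the grasp point. The pads swing forward as they close: fully open they stand 13 mm farther back than shut.
Start: joints at [51.778, 21.807, 74.336, -0, 83.858, -12.336], TCP at [0.24, 0.495, 0.231] pointing down, gripper open.
Joint ranges: [-178.18, 178.18], [-50.72, 133.34], [12.68, 142.11], [-81.47, 261.47], [9.98, 163.14], [-165.26, 165.26]. Speed limits (degrees/s): [136.94, 136.94, 180, 180, 180, 180].

### API

Orientations are given as a 3x3 rotation matrix whose columns are the frame's x, y, z axes.
In Python, from rig import monitor, optics, close_job, models gives the robot as it stands.
- The arm moves only by the tool step_arm, never from a script. Its arguments are lists of equal length, an entry for each row: "fingers": the closure, from -1 (fully open) to 1 (shut); "travel": the shift along the tool's x, y, z scaled (see below), a list of three; "twist": the turn about the tool's z scaled (see below). In form: {"fingers": [fingers, ...], "travel": [[tx, ty, tz], ...], "twist": [twist, ...]}. A call has 1 to 10 rows; each row shifts and turns the commanded pose from where the row before left it, along the tool's axes as they then stand; what a row does not reach is not made up. The controller multiplies each number of a shift by 100 mm and each number of a turn by pi rad. A row lasts 1/8 s, in which the tool goes at most 62.5 mm and 10.7 degrees, less where a joint would pass 70% of its speed; a pose out of reach is approached as far as the arm can. A call with a number of a shift or a turn outside -1 to 1 is refused whole. A call with a gripper value outside its range is refused whole. The fingers move at their own pace and stop on an object; "force" is the grip in N (left out, the last holds). Time passes only in rows, so rows that do not move let the fingers close. It gives the time, the measured TCP pose, the force, the opening and the grip force at its end, in the units of the state.
- monitor.observe(): the state, without advancing time (a new reading comes with each control period).
- optics.get_image(name): name is "scene" or "top" or "wrist"; returns (picture, depth): 384x512x3 uint8, blue, green, red; 384x512 float32, m along the optical axis (not along the pixel's ray), 0 where there is no reading.
- optics.get_calibration(name): a dict with "vertical_fov" (degrees; the focal length in pixels is half the picture's height over the tangent of half this angle, whatever the lens; pixels are square), "cx", "cy" (the principal point, pixels), "world_from_camera" (4x4, takes a point from camera to world coordinates). Camera axes: x right, y up, looking along -z (the intrinsics and any distortion apply to the point x, -y, -z); pixel columns grow to the right and rows downward; lengths in m; the calibration is good to about 2 mm. A picture is of the moment at which its call begins: read the wrist's pose just before it. get_calibration takes no time and is no camera call; for the wrist camera it gives the pose at the moment of the call.
- close_job(): hands the job in; it is judged then, once.
Trained networks look in the newest picture that a camera, given by its name, has taken for a name from the list of things; names that differ only in an ending like _2 or _b are one class to them, and where a whole thing is asked for, a point or a joint stands for the part that bears it (a point fixed in the world has none). Each returns a list of dicts, best first, with "confidence" (0 to 1); they miss things now and then, are a little off and sometimes report something else, mostly with a low value. They report only what shows in the picture. A call takes as long as a camera call. They do not tell look-alikes from the thing itself.
- models.trace(camera, query): "mask" (384x512 bool, what is visible of it) and "point" ([column, row] in pixels, amid what is visible of it).
- models.landmark_of(camera, query): "point" ([column, row] in pixels: a listed point, or the origin of a listed thing).
The state is a dict: "time_s": time; "q": joint angles; "qvel": joint speeds; "joint_efforts": joint torques, N m; "position": TCP position; "tool_rot": TCP orientation; "ft_force": force on the tool from outside, world axes, zero at the start; "wrist_torque": the same for the moment, N m; "grip_width": finger opening in m; "gripper_force": force on a finger pad.
Only numpy, scipy, OpenCV 4.12 (cv2) and the standard library are available. Lean on these libraries where they do the work, as an engineer would, in place of code of your own. Each camera call takes 0.05 s, during which the arm holds its last target. There are 200 camera calls.

## Working session

There is one attempt and no reset: what is moved stays moved. The work goes in short steps, Python scripts to look and compute and a tool call to move; the robot and the scene stay as the last step left them, time stands still between calls to the robot, and variables do not carry over. Pictures are saved under pics/ and viewed, at most 14 in all, crops included, and the job is handed in when it is done.

Besides the shell and the picture viewer there is one more tool, called after "Emit:" by a JSON object that holds its "name" and its "arguments". step_arm: Moves the arm, as the interface text tells. Its arguments: {"type":"object","properties":{"fingers":{"type":"array","items":{"type":"number"}},"travel":{"type":"array","items":{"type":"array","items":{"type":"number"}}},"twist":{"type":"array","items":{"type":"number"}},"force":{"type":"number"}},"required":["fingers","travel","twist"]}

```bash
mkdir -p pics; ls; python3 - <<'E'
from rig import monitor, optics, models
import cv2,numpy as np
for n in ["top","scene"]:
    im,d=optics.get_image(n); cv2.imwrite(f"pics/{n}1.png",im); np.savez(f"{n}1.npz",im=im,d=d)
    c=optics.get_calibration(n); print(n,c)
print(monitor.observe())
E
```

```text
pics
top {'vertical_fov': 56.26413292579456, 'cx': 253.7062383126663, 'cy': 195.7698690462246, 'world_from_camera': array([[-0.02604702,  0.99339554, -0.11174455,  0.41314889],
       [-0.99920469, -0.02924801, -0.02710225,  0.0571661 ],
       [-0.03019156,  0.11094975,  0.99336732,  0.9127559 ],
       [ 0.        ,  0.        ,  0.        ,  1.        ]])}
scene {'vertical_fov': 54.74118803047197, 'cx': 256.59073772771484, 'cy': 186.6243713722583, 'world_from_camera': array([[-0.48393679, -0.68902167,  0.53949451,  1.02089537],
       [ 0.87507069, -0.37572429,  0.30509434,  0.34651384],
       [-0.00751542,  0.61974221,  0.78476946,  0.73793097],
       [ 0.        ,  0.        ,  0.        ,  1.        ]])}
{'time_s': 0.1, 'q': array([ 5.17771393e+01,  2.18374392e+01,  7.43782693e+01, -1.37055554e-03,
        8.38577249e+01, -1.23350178e+01]), 'qvel': array([-0.08181184, -0.06164094, -0.1432049 ,  0.00564057,  0.06518825,
       -0.06386164]), 'joint_efforts': array([ 5.39107117e-03, -4.49213898e+01, -2.31659389e+01, -6.60910678e-05,
        3.58249330e-03, -6.12943109e-05]), 'position': array([0.23997602, 0.4946026 , 0.23078322]), 'tool_rot': array([[-8.99651467e-01,  4.36608106e-01, -7.74302292e-04],
       [ 4.36608721e-01,  8.99650922e-01, -1.02159480e-03],
       [ 2.50565198e-04, -1.25714640e-03, -9.99999178e-01]]), 'ft_force': array([-0.64955076, -0.1797346 ,  0.20879241]), 'wrist_torque': array([ 0.00809619,  0.01208811, -0.01313675]), 'gripper_force': 0.0, 'grip_width': 0.08491882021839926}
```

View pics/top1.png

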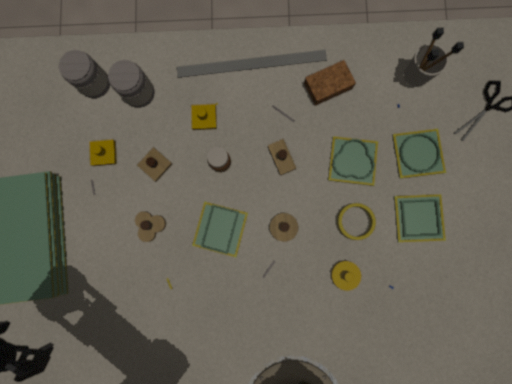

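View pics/scene1.png

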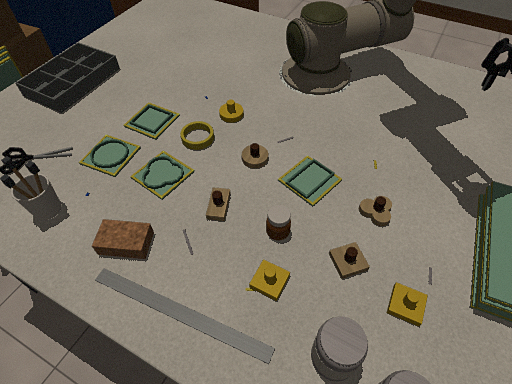

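The top view shows the plywood square at (154,164), clover (149,225), oblong (282,157) and round (284,227). The panels are clover (353,161), round (418,153), square (419,218) and oblong (220,229). The jar is at (218,159) and the tape at (356,222). The yellow decoys are at (203,117), (103,152) and (346,275).

```bash
cat > h.py <<'E'
import numpy as np, cv2
from rig import monitor, optics, models
def pmap(d,c):
    h,w=d.shape; f=h/2/np.tan(np.radians(c["vertical_fov"])/2)
    u,v=np.meshgrid(np.arange(w),np.arange(h))
    p=np.stack([(u-c["cx"])/f*d,-(v-c["cy"])/f*d,-d],-1)
    T=c["world_from_camera"]; return p@T[:3,:3].T+T[:3,3]
E
python3 - <<'E'
from h import *
for n in ["top","scene"]:
    z=np.load(f"{n}1.npz"); d=z["d"]; c=optics.get_calibration(n)
    P=pmap(d,c)
    print(n,"grid z mm"); print((P[40:380:40,20:512:50,2]*1000).round().astype(int))
n="top"; optics.get_image(n); P=pmap(np.load("top1.npz")["d"],optics.get_calibration(n))
for q in ["pattern_round","pattern_square","pattern_oblong","pattern_clover","panel_round","panel_square","panel_oblong","panel_clover","jar","tape_roll"]:
    for r in models.trace(n,q)[:3]:
        m=r["mask"]; X=P[m]; 
        k=X[X[:,2]>np.percentile(X[:,2],97)-.006]
        print(q,round(r["confidence"],2),np.round(r["point"]),m.sum(),"mean",X.mean(0).round(3),"top",k.mean(0).round(3),len(k))
E
```

```text
top grid z mm
[[ -1   0  -2  -3  -4  -2   1  -3   3  -1]
 [  0 103 110   1   1   1  42  -1  48  -1]
 [  1   0   1  -2   1   0  -2   0  -2   7]
 [  1   2  -1   1  70   1   0   6   5   3]
 [913   2   0  -3  -1  -2   1  -2  13   1]
 [ 65  -2   3   2   6   1  -1   1   7  -1]
 [ 65   0  -1  -2  -1   2   2  -1  -2  -1]
 [ -2   0   0   3  -2   1   1  -2  -2  -2]
 [310   2   0   3  -1  -2  -2   3  -1  -1]]
scene grid z mm
[[ -85 -386    3    4    3    2  160  119 -745 -751]
 [  52   11    4    3    2    3   24   -1    2    3]
 [   2    1    3    7    4    3    1    2    3    3]
 [  15    1   17   15    1    1    2    2    2    1]
 [  92    2    3    0   37    2    3   18    1   -1]
 [   1    2   42    0    3    0    1    2    1   -2]
 [-617    1    5    0    0   33    2    3    1    2]
 [-748 -741    2    0    2    2    2    1   20    3]
 [-750 -750 -750   -2   -1    1   73    0   -1   -1]]
pattern_round 0.92 [345. 278.] 736 mean [ 0.315 -0.135  0.023] top [ 0.315 -0.133  0.067] 86
pattern_round 0.71 [284. 226.] 649 mean [0.435 0.011 0.025] top [0.434 0.012 0.081] 78
pattern_round 0.51 [357.
[... 339 characters left out ...]
ern_oblong 0.61 [285. 154.] 554 mean [0.611 0.009 0.025] top [0.608 0.01  0.07 ] 77
pattern_clover 0.89 [150. 223.] 635 mean [0.447 0.344 0.027] top [0.446 0.333 0.092] 78
panel_round 0.67 [419. 152.] 2149 mean [ 0.612 -0.338  0.01 ] top [ 0.61  -0.33   0.033] 358
panel_square 0.8 [422. 218.] 2272 mean [ 0.448 -0.327  0.011] top [ 0.447 -0.319  0.036] 384
panel_oblong 0.88 [223. 228.] 2098 mean [0.434 0.169 0.013] top [0.433 0.166 0.048] 340
panel_clover 0.69 [355. 162.] 2071 mean [ 0.598 -0.172  0.01 ] top [ 0.594 -0.169  0.029] 380
jar 0.6 [218. 160.] 465 mean [0.601 0.163 0.062] top [0.605 0.166 0.073] 321
tape_roll 0.67 [217. 159.] 489 mean [0.602 0.164 0.06 ] top [0.606 0.166 0.072] 328
```

```bash
cat >> h.py <<'E'
from scipy.optimize import minimize
t=np.linspace(0,2*np.pi,60,endpoint=False); C=np.c_[np.cos(t),np.sin(t)]
def rect(a,b): return np.array([[a,b],[-a,b],[-a,-b],[a,-b]])/2
def clover(r): return [C*r+.02*np.array([np.cos(a),np.sin(a)]) for a in np.radians([0,120,-120])]
SH={"pattern_round":[C*.036],"pattern_square":[rect(.064,.064)],"pattern_oblong":[rect(.084,.044)],"pattern_clover":clover(.022)}
for s in("round","square","oblong","clover"): SH["panel_"+s]=[rect(.116,.116)]
def proj(X,c):
    T=c["world_from_camera"]; p=(X-T[:3,3])@T[:3,:3]; f=192/np.tan(np.radians(c["vertical_fov"])/2)
    return np.c_[c["cx"]-f*p[:,0]/p[:,2], c["cy"]+f*p[:,1]/p[:,2]]
def render(name,pose,c):
    x,y,a=pose; R=np.array([[np.cos(a),-np.sin(a)],[np.sin(a),np.cos(a)]])
    im=np.zeros((384*4,512*4),np.uint8)
    parts=[(p,0,.006 if name.startswith("panel") else .018) for p in SH[name]]
    if name.startswith("pattern"): parts.append((C*.012,.018,.048))
    for p,z0,z1 in parts:
        q=p@R.T+[x,y]; X=np.r_[np.c_[q,np.full(len(q),z0)],np.c_[q,np.full(len(q),z1)]]
        hull=cv2.convexHull((proj(X,c)*4+1.5).round().astype(np.int32)); cv2.fillConvexPoly(im,hull,255)
    return cv2.resize(im,(512,384),interpolation=cv2.INTER_AREA)/255.
def fit(name,mask,c,x0,angles=None):
    m=mask.astype(float)
    f=lambda v:-np.minimum(r:=render(name,(v[0]/100,v[1]/100,v[2]),c),m).sum()/np.maximum(r,m).sum()
    best=None
    per={"round":1,"square":90,"oblong":180,"clover":120}[name.split("_")[1]] if name.startswith("pattern") else 90
    for a in np.radians(np.arange(0,per,15)):
        s=minimize(f,[x0[0]*100,x0[1]*100,a],method="Nelder-Mead",options=dict(maxiter=70,initial_simplex=np.array([[0,0,0],[.8,0,0],[0,.8,0],[0,0,.2]])+[x0[0]*100,x0[1]*100,a]))
        if best is None or s.fun<best.fun: best=s
    v=best.x; return v[0]/100,v[1]/100,np.degrees(v[2])%per,-best.fun
E
cat > f.py <<'E'
from h import *
G={"pattern_round":(.435,.011),"pattern_square":(.602,.331),"pattern_oblong":(.611,.009),"pattern_clover":(.447,.344),"panel_round":(.612,-.338),"panel_square":(.448,-.327),"panel_oblong":(.434,.169),"panel_clover":(.598,-.172)}
for n in ["top","scene"]:
    optics.get_image(n); c=optics.get_calibration(n)
    for q,g in G.items():
        pr=proj(np.array([[*g,.01]]),c)[0]
        rs=[r for r in models.trace(n,q) if np.hypot(*(np.array(r["point"])-pr))<20]
        if not rs: print(n,q,"none"); continue
        x,y,a,s=fit(q,rs[0]["mask"],c,g); print(n,q,round(rs[0]["confidence"],2),"xy %.4f %.4f yaw %.1f iou %.2f"%(x,y,a,s))
print(monitor.observe()["time_s"])
E
time python3 f.py
python3 - <<'E'
from h import *
im,d=optics.get_image("wrist"); cv2.imwrite("pics/w1.png",im); c=optics.get_calibration("wrist"); s=monitor.observe()
T=np.eye(4);T[:3,:3]=s["tool_rot"];T[:3,3]=s["position"]; print(c["vertical_fov"],c["cx"],c["cy"]); print((np.linalg.inv(T)@c["world_from_camera"]).round(3))
E
```

```text
top pattern_round 0.77 xy 0.4349 0.0093 yaw 0.1 iou 0.92
top pattern_square 0.83 xy 0.6051 0.3359 yaw 47.8 iou 0.96
top pattern_oblong 0.68 xy 0.6139 0.0087 yaw 20.8 iou 0.95
top pattern_clover 0.98 xy 0.4482 0.3496 yaw 43.2 iou 0.87
top panel_round 0.76 xy 0.6130 -0.3404 yaw 5.1 iou 0.96
top panel_square 0.77 xy 0.4489 -0.3292 yaw 0.6 iou 0.97
top panel_oblong 0.56 xy 0.4348 0.1705 yaw 73.7 iou 0.98
top panel_clover 0.73 xy 0.5995 -0.1733 yaw 81.1 iou 0.98
scene pattern_round 0.76 xy 0.4301 0.0065 yaw 0.2 iou 0.92
scene pattern_square 0.57 xy 0.6010 0.3336 yaw 48.7 iou 0.95
scene pattern_oblong 0.89 xy 0.6087 0.0065 yaw 22.6 iou 0.93
scene pattern_clover 0.88 xy 0.4436 0.3474 yaw 43.5 iou 0.95
scene panel_round 0.79 xy 0.6096 -0.3442 yaw 4.2 iou 0.96
scene panel_square 0.7 xy 0.4442 -0.3342 yaw 0.3 iou 0.97
scene panel_oblong 0.72 xy 0.4291 0.1688 yaw 72.7 iou 0.95
scene panel_clover 0.7 xy 0.5951 -0.1763 yaw 80.6 iou 0.96
1.55
70.66803256500646 258.4177072378823 190.5725610363652
[[-0.     0.959  0.283  0.071]
 [ 1.     0.     0.     0.001]
 [ 0.     0.283 -0.959 -0.143]
 [ 0.     0.     0.     1.   ]]
real	0m43.899s
user	1m0.019s
sys	0m12.625s
```

View pics/w1.png

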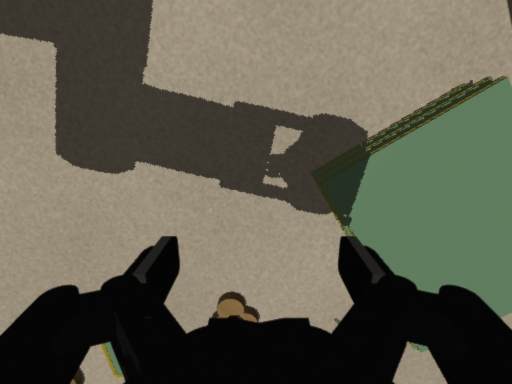

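Top and scene agree to within about 5 mm, with a constant offset, and the means are good. I'll check the clover and oblong outline directions in the top image, then plan the first hover.

```bash
cat >> h.py <<'E'
def plan(x,y,z,yaw=None):
    s=monitor.observe(); R=s["tool_rot"]; d=R.T@(np.array([x,y,z])-s["position"])
    psi=np.degrees(np.arctan2(R[1,0],R[0,0]))
    print("t %.2f pos"%s["time_s"],s["position"].round(4),"psi %.1f"%psi,"q",s["q"].round(0),"shift/100mm",(d*10).round(3), "" if yaw is None else "twist total %.4f (sign + turns psi down)"%(-((yaw-psi+180)%360-180)/180))
E
python3 - <<'E'
from h import *
im=np.load("top1.npz")["im"]; c=optics.get_calibration("top"); out=[]
for x,y in [(.5995,-.1733),(.4348,.1705)]:
    g=np.linspace(.065,-.065,390); X,Y=np.meshgrid(g,g,indexing="ij")
    uv=proj(np.c_[(X+x).ravel(),(Y+y).ravel(),np.full(X.size,.012)],c).astype(np.float32).reshape(390,390,2)
    out.append(cv2.remap(im,uv[...,0],uv[...,1],cv2.INTER_CUBIC))
cv2.imwrite("pics/rect1.png",np.hstack(out))
plan(.4460,.3485,.15)
E
```

```text
t 1.60 pos [0.2401 0.4948 0.2313] psi 154.1 q [ 52.  22.  74.   0.  84. -12.] shift/100mm [-2.491 -0.417  0.813]
```

View pics/rect1.png

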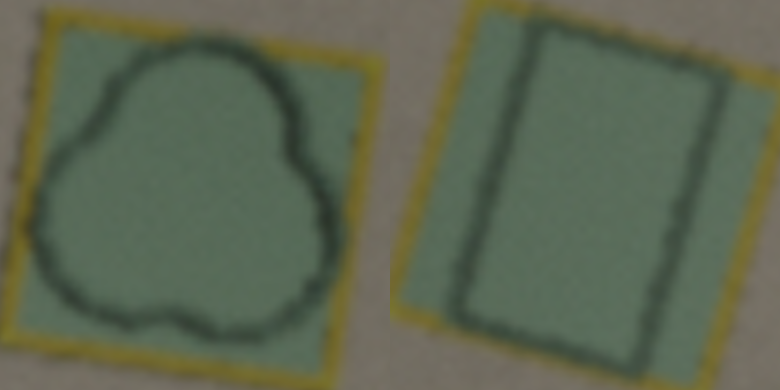

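In the rectified view (up is +x, left is +y), the left panel's clover has a lobe pointing up and slightly right, so yaw ≈ -9°. The right panel's oblong has its long axis at yaw ≈ -16.5°.

Emit:
{"name": "step_arm", "arguments": {"fingers": [-1,-1,-1,-1,-1,-1], "travel": [[-0.5,-0.08,0.16],[-0.5,-0.08,0.16],[-0.5,-0.08,0.16],[-0.5,-0.08,0.16],[-0.49,-0.1,0.17],[0,0,0]], "twist": [0,0,0,0,0,0], "force": 40}}

```text
time_s: 2.35
position: [0.4477, 0.3461, 0.1488]
tool_rot: [[-0.898, 0.44, -0.002], [0.44, 0.898, -0.001], [0.001, -0.002, -1.0]]
ft_force: [-0.6, 0.3, 0.3]
grip_width: 0.0853
gripper_force: 0.0
```

```bash
cat >> h.py <<'E'
def wlook(q,g,save=None):
    s=monitor.observe(); c=optics.get_calibration("wrist"); im,d=optics.get_image("wrist")
    if save: cv2.imwrite(save,im)
    pr=proj(np.array([[*g,.01]]),c)[0]
    rs=[r for r in models.trace("wrist",q) if np.hypot(*(np.array(r["point"])-pr))<70]
    if not rs: print(q,"none, expected px",pr.round()); return
    P=pmap(d,c); m=rs[0]["mask"]; X=P[m]
    x,y,a,sc=fit(q,m,c,g); print(q,round(rs[0]["confidence"],2),m.sum(),"xy %.4f %.4f yaw %.1f iou %.2f"%(x,y,a,sc))
    k=X[(X[:,2]>.042)&(X[:,2]<.053)]
    if len(k)>20: print("knob median",np.median(k,0).round(4),len(k))
    return x,y,a
E
python3 - <<'E'
from h import *
r=wlook("pattern_clover",(.446,.3485),"pics/w2.png"); plan(.4460,.3485,.15)
E
```

```text
pattern_clover 0.82 3690 xy 0.4467 0.3492 yaw 42.5 iou 0.97
knob median [0.446  0.3495 0.0482] 489
t 2.45 pos [0.4458 0.3482 0.1503] psi 154.1 q [ 26.  27.  79.   0.  73. -38.] shift/100mm [-0.     0.004  0.003]
```

View pics/w2.png

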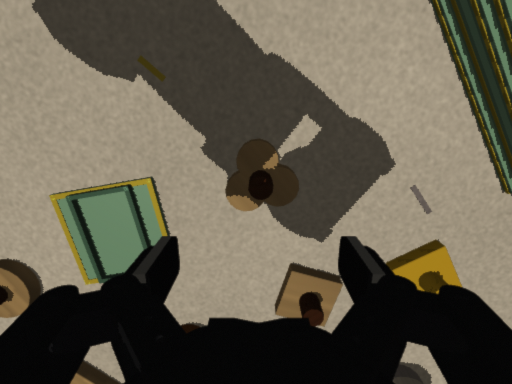

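The clover's knob is at (260,184), between the fingers, and the positions agree within 1 mm. Grasping it now.

Emit:
{"name": "step_arm", "arguments": {"fingers": [-1,-1,-1,-1,1,1,1,1,1], "travel": [[0,0.01,0.5],[0,0,0.4],[0,0,0.25],[0,0,0.13],[0,0,0],[0,0,0],[0,0,0],[0,0,0],[0,0,0]], "twist": [0,0,0,0,0,0,0,0,0], "force": 40}}

```text
time_s: 3.58
position: [0.4466, 0.3495, 0.0233]
tool_rot: [[-0.9, 0.437, 0.001], [0.437, 0.9, 0.001], [-0.001, 0.001, -1.0]]
ft_force: [-0.2, -0.2, 5.2]
grip_width: 0.0222
gripper_force: 39.0
```

```bash
python3 - <<'E'
from h import *
plan(.4460,.3485,.15,154.1-51.8)
E
```

```text
t 3.58 pos [0.4466 0.3495 0.0233] psi 154.1 q [ 26.  37.  87.   0.  56. -38.] shift/100mm [-0.    -0.009 -1.267] twist total 0.2879 (sign + turns psi down)
```

Emit:
{"name": "step_arm", "arguments": {"fingers": [1,1,1,1,1], "travel": [[0,0,-0.2],[0,0,-0.4],[0,0,-0.4],[0,0,-0.27],[0,0,0]], "twist": [0,0,0,0,0]}}

```text
time_s: 4.2
position: [0.4469, 0.3495, 0.1511]
tool_rot: [[-0.9, 0.437, 0.004], [0.437, 0.9, 0.002], [-0.003, 0.003, -1.0]]
ft_force: [-0.6, -0.5, -2.2]
grip_width: 0.0229
gripper_force: 39.3
```

Emit:
{"name": "step_arm", "arguments": {"fingers": [1,1,1,1,1,1,1,1,1,1], "travel": [[-0.365,-0.405,0],[-0.365,-0.405,0],[-0.365,-0.405,0],[-0.365,-0.405,0],[-0.365,-0.405,0],[-0.365,-0.405,0],[-0.365,-0.405,0],[-0.365,-0.405,0],[-0.365,-0.405,0],[-0.365,-0.405,0]], "twist": [0,0,0,0,0,0,0,0,0,0]}}

```text
time_s: 5.45
position: [0.5975, -0.1761, 0.1475]
tool_rot: [[-0.9, 0.437, -0.002], [0.437, 0.9, 0.001], [0.003, 0.0, -1.0]]
ft_force: [0.8, 0.4, -0.3]
grip_width: 0.0227
gripper_force: 39.4
```

Emit:
{"name": "step_arm", "arguments": {"fingers": [1,1,1,1,1,1,1], "travel": [[0,0,0],[0,0,0],[0,0,0],[0,0,0],[0,0,0],[0,0,0],[0,0,0]], "twist": [0.058,0.058,0.058,0.058,0.057,0,0]}}

```text
time_s: 6.32
position: [0.5975, -0.1744, 0.1484]
tool_rot: [[-0.213, 0.977, -0.001], [0.977, 0.213, 0.001], [0.001, -0.001, -1.0]]
ft_force: [0.5, -0.7, -1.1]
grip_width: 0.0227
gripper_force: 39.4
```

```bash
python3 - <<'E'
from h import *
s=monitor.observe();print(s["grip_width"],s["gripper_force"]); plan(.5980,-.1742,.15,154.1-52.1)
wlook("panel_clover",(.598,-.1742),"pics/w3.png")
E
```

```text
0.022721793376955072 39.38549816608429
t 6.33 pos [ 0.5975 -0.1744  0.1484] psi 102.3 q [-27.  33.  70.  -0.  78. -39.] shift/100mm [ 0.001  0.005 -0.016] twist total 0.0016 (sign + turns psi down)
panel_clover 0.71 6633 xy 0.5983 -0.1732 yaw 81.5 iou 0.59
```

View pics/w3.png

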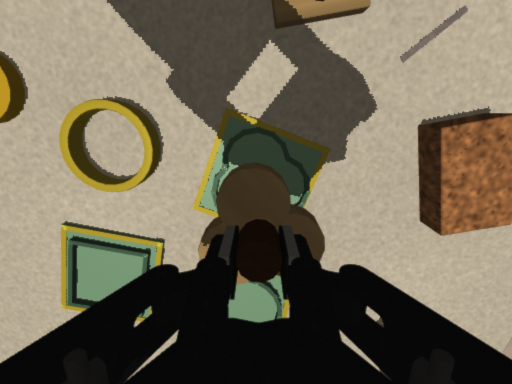

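The held clover lines up with its panel outline, whose visible part is at (265,150). Lowering it now.

Emit:
{"name": "step_arm", "arguments": {"fingers": [1,1,1,1,1,1,1], "travel": [[0,0,0.4],[0,0,0.35],[0,0,0.25],[0,0,0.12],[0,0,0.05],[0,0,0],[0,0,0]], "twist": [0,0,0,0,0,0,0]}}

```text
time_s: 7.3
position: [0.5982, -0.1747, 0.0333]
tool_rot: [[-0.21, 0.978, 0.001], [0.978, 0.21, -0.001], [-0.001, 0.001, -1.0]]
ft_force: [-0.7, -0.0, -0.1]
grip_width: 0.0226
gripper_force: 39.4
```

Emit:
{"name": "step_arm", "arguments": {"fingers": [1,1,1], "travel": [[0,0,0.015],[0,0,0.0],[0,0,0]], "twist": [0,0,0]}}

```text
time_s: 7.68
position: [0.5978, -0.1745, 0.0309]
tool_rot: [[-0.21, 0.978, 0.0], [0.978, 0.21, -0.0], [-0.0, 0.0, -1.0]]
ft_force: [-0.1, 1.0, -0.6]
grip_width: 0.0227
gripper_force: 39.4
```

Emit:
{"name": "step_arm", "arguments": {"fingers": [1,1,1], "travel": [[0,0,0.015],[0,0,0.0],[0,0,0]], "twist": [0,0,0]}}

```text
time_s: 8.05
position: [0.5978, -0.1746, 0.0294]
tool_rot: [[-0.209, 0.978, 0.0], [0.978, 0.209, -0.0], [-0.0, 0.0, -1.0]]
ft_force: [-1.3, -0.2, 0.4]
grip_width: 0.0227
gripper_force: 39.5
```

Emit:
{"name": "step_arm", "arguments": {"fingers": [1,1,1], "travel": [[0,0,0.01],[0,0,0.0],[0,0,0]], "twist": [0,0,0]}}

```text
time_s: 8.43
position: [0.5979, -0.1746, 0.0293]
tool_rot: [[-0.21, 0.978, 0.001], [0.978, 0.21, -0.0], [-0.001, 0.0, -1.0]]
ft_force: [-2.7, 1.0, 8.1]
grip_width: 0.0224
gripper_force: 40.2
```

It has touched down. Releasing, lifting and moving over the round pattern.

Emit:
{"name": "step_arm", "arguments": {"fingers": [0.4,-0.2,-0.2,-0.2,-0.2,-0.2], "travel": [[0,0,0],[0,0,0],[0,0,0],[0,0,-0.2],[0,0,-0.5],[0,0,-0.5]], "twist": [0,0,0,0,0,0]}}

```text
time_s: 9.18
position: [0.5976, -0.1745, 0.1494]
tool_rot: [[-0.209, 0.978, -0.001], [0.978, 0.209, 0.0], [0.001, -0.001, -1.0]]
ft_force: [0.2, -0.5, 0.0]
grip_width: 0.0513
gripper_force: 0.0
```

Emit:
{"name": "step_arm", "arguments": {"fingers": [-1,-1,-1,-1,-1,-1,-1], "travel": [[0.426,-0.246,0],[0.426,-0.246,0],[0.426,-0.246,0],[0.426,-0.246,0],[0.426,-0.246,0],[0,0,0],[0,0,0]], "twist": [0,0,0,0,0,0,0]}}

```text
time_s: 10.05
position: [0.4335, 0.0077, 0.1486]
tool_rot: [[-0.21, 0.978, 0.001], [0.978, 0.21, -0.0], [-0.001, 0.001, -1.0]]
ft_force: [0.2, 0.3, 0.4]
grip_width: 0.0852
gripper_force: 0.0
```

```bash
python3 - <<'E'
from h import *
r=wlook("pattern_round",(.433,.008),"pics/w4.png"); plan(r[0],r[1],.022)
E
```

```text
pattern_round 0.74 3768 xy 0.4333 0.0096 yaw 0.1 iou 0.97
knob median [0.4336 0.0106 0.0482] 493
t 10.15 pos [0.4337 0.0073 0.1483] psi 102.0 q [-15.  15. 100.  -0.  65. -27.] shift/100mm [2.300e-02 1.000e-03 1.263e+00]
```

View pics/w4.png

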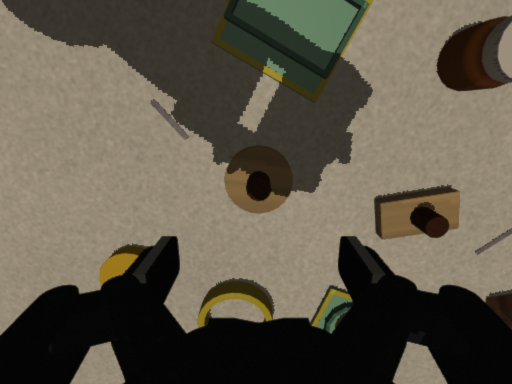

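The plywood round's knob is at (259,185), centred between the fingers.

Emit:
{"name": "step_arm", "arguments": {"fingers": [-1,-1,-1,-1,1,1,1,1,1], "travel": [[0.024,0,0.5],[0,0,0.4],[0,0,0.25],[0,0,0.11],[0,0,0],[0,0,0],[0,0,0],[0,0,0],[0,0,0]], "twist": [0,0,0,0,0,0,0,0,0], "force": 40}}

```text
time_s: 11.28
position: [0.4328, 0.0103, 0.0231]
tool_rot: [[-0.21, 0.978, 0.002], [0.978, 0.21, -0.0], [-0.001, 0.001, -1.0]]
ft_force: [-1.6, -0.1, 5.4]
grip_width: 0.023
gripper_force: 38.9
```

Emit:
{"name": "step_arm", "arguments": {"fingers": [1,1,1,1,1], "travel": [[0,0,-0.2],[0,0,-0.4],[0,0,-0.4],[0,0,-0.27],[0,0,0]], "twist": [0,0,0,0,0]}}

```text
time_s: 11.9
position: [0.4331, 0.0102, 0.1509]
tool_rot: [[-0.21, 0.978, 0.004], [0.978, 0.21, -0.001], [-0.002, 0.004, -1.0]]
ft_force: [0.4, 0.4, -1.7]
grip_width: 0.0226
gripper_force: 39.4
```

```bash
python3 - <<'E'
from h import *
plan(.6115,-.3418,.15)
E
```

```text
t 11.90 pos [0.4331 0.0102 0.1509] psi 102.1 q [-14.  15. 100.  -0.  65. -26.] shift/100mm [-3.816  1.006  0.021]
```

Emit:
{"name": "step_arm", "arguments": {"fingers": [1,1,1,1,1,1,1,1,1,1], "travel": [[-0.477,0.126,0],[-0.477,0.126,0],[-0.477,0.126,0],[-0.477,0.126,0],[-0.477,0.126,0],[-0.477,0.126,0],[-0.477,0.126,0],[-0.477,0.126,0],[0,0,0],[0,0,0]], "twist": [0,0,0,0,0,0,0,0,0,0]}}

```text
time_s: 13.15
position: [0.6104, -0.341, 0.1476]
tool_rot: [[-0.21, 0.978, -0.002], [0.978, 0.21, 0.002], [0.002, -0.002, -1.0]]
ft_force: [0.2, -0.2, -0.8]
grip_width: 0.0225
gripper_force: 39.5
```

```bash
python3 - <<'E'
from h import *
optics.get_image("wrist")
wlook("panel_round",(.6115,-.3418),"pics/w5.png");plan(.6115,-.3418,.15)
E
```

```text
panel_round 0.6 6375 xy 0.6122 -0.3401 yaw 4.9 iou 0.57
t 13.30 pos [ 0.6107 -0.3406  0.1493] psi 102.1 q [-39.  40.  54.   0.  85. -51.] shift/100mm [-0.014  0.005 -0.007]
```

View pics/w5.png

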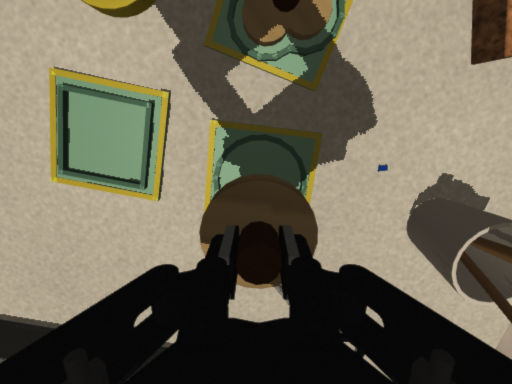

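The clover sits inside its outline at (285,25). The round hangs over its circle at (260,170). Lowering it.

Emit:
{"name": "step_arm", "arguments": {"fingers": [1,1,1,1,1,1,1,1,1], "travel": [[0,0,0.4],[0,0,0.35],[0,0,0.25],[0,0,0.12],[0,0,0.03],[0,0,0.02],[0,0,0.015],[0,0,0],[0,0,0]], "twist": [0,0,0,0,0,0,0,0,0]}}

```text
time_s: 14.42
position: [0.611, -0.3418, 0.0311]
tool_rot: [[-0.21, 0.978, 0.0], [0.978, 0.21, -0.0], [-0.0, 0.0, -1.0]]
ft_force: [-0.4, -0.9, -0.7]
grip_width: 0.0228
gripper_force: 39.5
```

Emit:
{"name": "step_arm", "arguments": {"fingers": [1,1,1], "travel": [[0,0,0.01],[0,0,0],[0,0,0]], "twist": [0,0,0]}}

```text
time_s: 14.8
position: [0.6109, -0.3417, 0.0298]
tool_rot: [[-0.209, 0.978, -0.0], [0.978, 0.209, 0.0], [0.0, -0.0, -1.0]]
ft_force: [0.3, -0.4, -0.9]
grip_width: 0.0227
gripper_force: 39.5
```

Emit:
{"name": "step_arm", "arguments": {"fingers": [1,1,1], "travel": [[0,0,0.01],[0,0,0],[0,0,0]], "twist": [0,0,0]}}

```text
time_s: 15.18
position: [0.611, -0.3417, 0.0292]
tool_rot: [[-0.21, 0.978, 0.0], [0.978, 0.21, -0.0], [-0.0, 0.0, -1.0]]
ft_force: [-1.9, 0.5, 3.8]
grip_width: 0.0226
gripper_force: 39.7
```

Emit:
{"name": "step_arm", "arguments": {"fingers": [0.4,-0.2,-0.2,-0.2,-0.2,-0.2], "travel": [[0,0,0],[0,0,0],[0,0,0],[0,0,-0.2],[0,0,-0.5],[0,0,-0.5]], "twist": [0,0,0,0,0,0]}}

```text
time_s: 15.92
position: [0.6108, -0.3416, 0.15]
tool_rot: [[-0.21, 0.978, -0.001], [0.978, 0.21, 0.0], [0.001, -0.0, -1.0]]
ft_force: [1.4, -0.3, -0.3]
grip_width: 0.0513
gripper_force: 0.0
```

Emit:
{"name": "step_arm", "arguments": {"fingers": [-0.2,-0.2,-1,-1,-1,-1,-1,-1], "travel": [[0.57,0.123,0],[0.57,0.123,0],[0.57,0.123,0],[0.57,0.123,0],[0.57,0.123,0],[0.57,0.123,0],[0,0,0],[0,0,0]], "twist": [0,0,0,0,0,0,0,0]}}

```text
time_s: 16.92
position: [0.6115, 0.0078, 0.1488]
tool_rot: [[-0.21, 0.978, 0.0], [0.978, 0.21, -0.0], [-0.0, -0.0, -1.0]]
ft_force: [-0.7, -0.2, 0.4]
grip_width: 0.0853
gripper_force: 0.0
```

```bash
python3 - <<'E'
from h import *
r=wlook("pattern_oblong",(.6118,.008),"pics/w6.png"); plan(r[0],r[1],.022)
E
```

```text
pattern_oblong 0.92 3398 xy 0.6129 0.0084 yaw 21.3 iou 0.96
knob median [0.6126 0.0093 0.0482] 489
t 17.02 pos [0.6115 0.0069 0.1488] psi 102.0 q [-10.  32.  72.  -0.  77. -22.] shift/100mm [0.012 0.016 1.268]
```

Emit:
{"name": "step_arm", "arguments": {"fingers": [-1,-1,-1,-1,1,1,1,1,1], "travel": [[0.014,0.013,0.5],[0,0,0.4],[0,0,0.25],[0,0,0.11],[0,0,0],[0,0,0],[0,0,0],[0,0,0],[0,0,0]], "twist": [0,0,0,0,0,0,0,0,0], "force": 40}}

```text
time_s: 18.15
position: [0.6128, 0.0098, 0.0238]
tool_rot: [[-0.21, 0.978, 0.002], [0.978, 0.21, -0.0], [-0.001, 0.002, -1.0]]
ft_force: [-0.8, 0.4, 5.8]
grip_width: 0.0227
gripper_force: 39.2
```

Emit:
{"name": "step_arm", "arguments": {"fingers": [1,1,1,1,1], "travel": [[0,0,-0.2],[0,0,-0.4],[0,0,-0.4],[0,0,-0.27],[0,0,0]], "twist": [0,0,0,0,0]}}

```text
time_s: 18.77
position: [0.613, 0.0098, 0.1515]
tool_rot: [[-0.21, 0.978, 0.004], [0.978, 0.21, -0.001], [-0.001, 0.004, -1.0]]
ft_force: [0.2, 0.4, -2.2]
grip_width: 0.0226
gripper_force: 39.4
```

```bash
python3 - <<'E'
from h import *
plan(.4325,.170,.15,102.0-38.1)
E
```

```text
t 18.77 pos [0.613  0.0098 0.1515] psi 102.1 q [-10.  32.  71.   0.  77. -22.] shift/100mm [ 1.945 -1.429  0.007] twist total 0.2122 (sign + turns psi down)
```

Emit:
{"name": "step_arm", "arguments": {"fingers": [1,1,1,1,1,1,1,1,1,1], "travel": [[0.389,-0.286,0],[0.389,-0.286,0],[0.389,-0.286,0],[0.389,-0.286,0],[0.389,-0.286,0],[0,0,0],[0,0,0],[0,0,0],[0,0,0],[0,0,0]], "twist": [0,0,0,0,0,0.053,0.053,0.053,0.053,0]}}

```text
time_s: 20.02
position: [0.4312, 0.17, 0.1487]
tool_rot: [[0.438, 0.899, -0.002], [0.899, -0.438, -0.0], [-0.001, -0.002, -1.0]]
ft_force: [0.6, 1.0, -2.0]
grip_width: 0.0223
gripper_force: 39.5
```

```bash
python3 - <<'E'
from h import *
wlook("panel_oblong",(.4325,.17),"pics/w7.png");plan(.4325,.170,.15,102.0-38.1)
E
```

```text
panel_oblong 0.84 7637 xy 0.4336 0.1706 yaw 73.2 iou 0.68
t 20.12 pos [0.4314 0.17   0.1491] psi 64.1 q [ 7. 18. 95. -0. 67. 33.] shift/100mm [ 0.005  0.01  -0.009] twist total 0.0013 (sign + turns psi down)
```

View pics/w7.png

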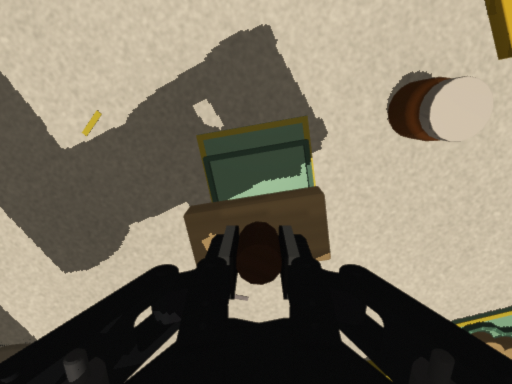

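The oblong is parallel to its outline, whose visible part is at (262,170). Lowering it.

Emit:
{"name": "step_arm", "arguments": {"fingers": [1,1,1,1,1,1,1,1,1], "travel": [[0.003,0.01,0.4],[0,0,0.35],[0,0,0.25],[0,0,0.12],[0,0,0.03],[0,0,0.02],[0,0,0.015],[0,0,0.005],[0,0,0]], "twist": [0,0,0,0,0,0,0,0,0]}}

```text
time_s: 21.25
position: [0.4329, 0.1699, 0.031]
tool_rot: [[0.439, 0.898, 0.0], [0.898, -0.439, 0.0], [0.0, 0.0, -1.0]]
ft_force: [-0.1, -0.8, -0.6]
grip_width: 0.0226
gripper_force: 39.5
```

Emit:
{"name": "step_arm", "arguments": {"fingers": [1,1,1], "travel": [[0,0,0.01],[0,0,0],[0,0,0]], "twist": [0,0,0]}}

```text
time_s: 21.62
position: [0.4329, 0.1699, 0.0298]
tool_rot: [[0.439, 0.898, 0.0], [0.898, -0.439, 0.0], [0.0, 0.0, -1.0]]
ft_force: [0.7, 0.8, -1.0]
grip_width: 0.0226
gripper_force: 39.7
```

Emit:
{"name": "step_arm", "arguments": {"fingers": [1,1,1], "travel": [[0,0,0.01],[0,0,0],[0,0,0]], "twist": [0,0,0]}}

```text
time_s: 22.0
position: [0.4329, 0.1699, 0.0297]
tool_rot: [[0.439, 0.898, 0.001], [0.898, -0.439, 0.0], [0.0, 0.001, -1.0]]
ft_force: [-3.9, -0.7, 13.2]
grip_width: 0.0228
gripper_force: 40.8
```

Emit:
{"name": "step_arm", "arguments": {"fingers": [0.4,-0.2,-0.2,-0.2,-0.2,-0.2], "travel": [[0,0,0],[0,0,0],[0,0,0],[0,0,-0.2],[0,0,-0.5],[0,0,-0.51]], "twist": [0,0,0,0,0,0]}}

```text
time_s: 22.75
position: [0.4325, 0.1698, 0.151]
tool_rot: [[0.439, 0.898, -0.001], [0.898, -0.439, -0.0], [-0.001, -0.001, -1.0]]
ft_force: [0.8, 0.1, -0.9]
grip_width: 0.0514
gripper_force: 0.0
```

Emit:
{"name": "step_arm", "arguments": {"fingers": [-0.2,-1,-1,-1,-1,-1], "travel": [[0.558,0.202,0],[0.558,0.202,0],[0.558,0.202,0],[0.558,0.202,0],[0,0,0],[0,0,0]], "twist": [0,0,0,0,0,0]}}

```text
time_s: 23.5
position: [0.6029, 0.3345, 0.1491]
tool_rot: [[0.439, 0.898, -0.002], [0.898, -0.439, -0.001], [-0.001, -0.001, -1.0]]
ft_force: [0.7, -0.6, -0.9]
grip_width: 0.0853
gripper_force: 0.0
```

```bash
python3 - <<'E'
from h import *
r=wlook("pattern_square",(.6035,.335),"pics/w8.png"); plan(r[0],r[1],.022)
E
```

```text
pattern_square 0.86 3782 xy 0.6040 0.3359 yaw 46.7 iou 0.97
knob median [0.6046 0.337  0.0483] 487
t 23.60 pos [0.6029 0.3341 0.1502] psi 63.9 q [19. 39. 56. -0. 84. 45.] shift/100mm [0.022 0.002 1.282]
```

View pics/w8.png

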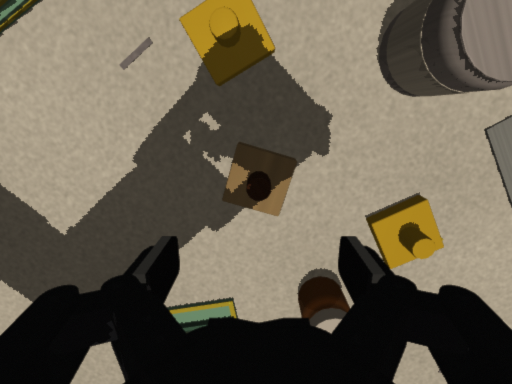

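The plywood square (not the yellow ones) is at (260,183) between the fingers.

Emit:
{"name": "step_arm", "arguments": {"fingers": [-1,-1,-1,-1,1,1,1,1,1], "travel": [[0.025,0.003,0.5],[0,0,0.4],[0,0,0.25],[0,0,0.12],[0,0,0],[0,0,0],[0,0,0],[0,0,0],[0,0,0]], "twist": [0,0,0,0,0,0,0,0,0], "force": 40}}

```text
time_s: 24.72
position: [0.6053, 0.3371, 0.0239]
tool_rot: [[0.439, 0.898, 0.002], [0.898, -0.439, 0.0], [0.001, 0.001, -1.0]]
ft_force: [-0.6, 0.3, 6.3]
grip_width: 0.0228
gripper_force: 39.3
```

Emit:
{"name": "step_arm", "arguments": {"fingers": [1,1,1,1,1], "travel": [[0,0,-0.2],[0,0,-0.4],[0,0,-0.4],[0,0,-0.27],[0,0,0]], "twist": [0,0,0,0,0]}}

```text
time_s: 25.35
position: [0.6055, 0.3373, 0.1517]
tool_rot: [[0.439, 0.898, 0.004], [0.898, -0.439, 0.001], [0.003, 0.003, -1.0]]
ft_force: [0.5, -0.3, -1.7]
grip_width: 0.0226
gripper_force: 39.3
```

```bash
python3 - <<'E'
from h import *
plan(.4472,-.331,.15,63.9+43.2)
E
```

```text
t 25.35 pos [0.6055 0.3373 0.1517] psi 63.9 q [19. 40. 56.  0. 84. 45.] shift/100mm [-6.699e+00  1.514e+00  2.000e-03] twist total -0.2398 (sign + turns psi down)
```

Emit:
{"name": "step_arm", "arguments": {"fingers": [1,1,1,1,1,1], "travel": [[-0.558,0.126,0],[-0.558,0.126,0],[-0.558,0.126,0],[-0.558,0.126,0],[-0.558,0.126,0],[-0.558,0.126,0]], "twist": [0,0,0,0,0,0]}}

```text
time_s: 26.1
position: [0.5243, 0.0015, 0.1482]
tool_rot: [[0.439, 0.898, -0.002], [0.898, -0.439, 0.0], [-0.001, -0.002, -1.0]]
ft_force: [1.2, -0.6, -1.3]
grip_width: 0.0227
gripper_force: 39.4
```

Emit:
{"name": "step_arm", "arguments": {"fingers": [1,1,1,1,1,1,1], "travel": [[-0.558,0.126,0],[-0.558,0.126,0],[-0.558,0.126,0],[-0.558,0.126,0],[-0.558,0.126,0],[-0.558,0.126,0],[0,0,0]], "twist": [0,0,0,0,0,0,0]}}

```text
time_s: 26.98
position: [0.4449, -0.3339, 0.1477]
tool_rot: [[0.444, 0.896, -0.002], [0.896, -0.444, 0.001], [0.0, -0.002, -1.0]]
ft_force: [0.5, -0.2, -1.1]
grip_width: 0.0227
gripper_force: 39.4
```

Emit:
{"name": "step_arm", "arguments": {"fingers": [1,1,1,1,1,1,1], "travel": [[0,0,0],[0,0,0],[0,0,0],[0,0,0],[0,0,0],[0,0,0],[0,0,0]], "twist": [-0.048,-0.048,-0.048,-0.048,-0.048,0,0]}}

```text
time_s: 27.85
position: [0.4464, -0.3303, 0.1492]
tool_rot: [[-0.292, 0.956, -0.001], [0.956, 0.292, 0.001], [0.001, -0.0, -1.0]]
ft_force: [0.3, 1.1, -0.1]
grip_width: 0.0225
gripper_force: 39.3
```

```bash
python3 - <<'E'
from h import *
wlook("panel_square",(.4472,-.331),"pics/w9.png");plan(.4472,-.331,.15,63.9+43.2)
E
```

```text
panel_square 0.9 6781 xy 0.4475 -0.3292 yaw 0.7 iou 0.60
t 27.95 pos [ 0.4464 -0.3306  0.1495] psi 107.0 q [-49.  26.  81.   0.  73. -66.] shift/100mm [-0.006  0.006 -0.005] twist total -0.0003 (sign + turns psi down)
```

View pics/w9.png

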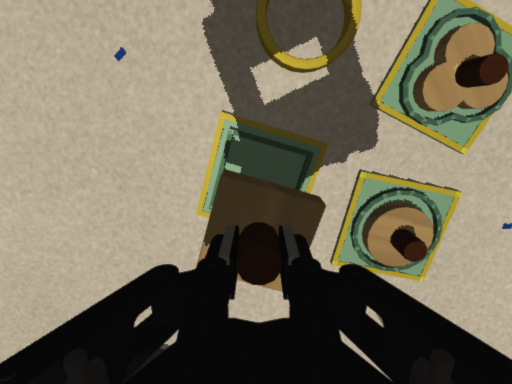

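The square is parallel to its outline at (265,160). The clover (460,65) and the round (400,230) both sit inside theirs. Lowering it.

Emit:
{"name": "step_arm", "arguments": {"fingers": [1,1,1,1,1,1,1,1,1], "travel": [[0.003,0.006,0.4],[0,0,0.35],[0,0,0.25],[0,0,0.12],[0,0,0.03],[0,0,0.02],[0,0,0.015],[0,0,0.005],[0,0,0]], "twist": [0,0,0,0,0,0,0,0,0]}}

```text
time_s: 29.08
position: [0.447, -0.3305, 0.0311]
tool_rot: [[-0.295, 0.956, 0.0], [0.956, 0.295, -0.0], [-0.0, 0.0, -1.0]]
ft_force: [0.2, -0.3, -1.5]
grip_width: 0.0228
gripper_force: 39.3
```

Emit:
{"name": "step_arm", "arguments": {"fingers": [1,1,1], "travel": [[0,0,0.01],[0,0,0],[0,0,0]], "twist": [0,0,0]}}

```text
time_s: 29.45
position: [0.447, -0.3305, 0.0299]
tool_rot: [[-0.295, 0.956, 0.0], [0.956, 0.295, -0.0], [-0.0, 0.0, -1.0]]
ft_force: [0.5, -0.5, 0.5]
grip_width: 0.0228
gripper_force: 39.5
```

Emit:
{"name": "step_arm", "arguments": {"fingers": [1,1,1], "travel": [[0,0,0.01],[0,0,0],[0,0,0]], "twist": [0,0,0]}}

```text
time_s: 29.82
position: [0.447, -0.3306, 0.0299]
tool_rot: [[-0.295, 0.956, 0.001], [0.956, 0.295, -0.001], [-0.001, 0.0, -1.0]]
ft_force: [-2.8, 1.1, 10.5]
grip_width: 0.0227
gripper_force: 40.5
```

Emit:
{"name": "step_arm", "arguments": {"fingers": [0.4,-0.2,-0.2,-0.2,-0.2,-0.2,-0.2,-0.2], "travel": [[0,0,0],[0,0,0],[0,0,0],[0,0,-0.2],[0,0,-0.5],[0,0,-0.5],[0,0,-0.3],[0,0,0]], "twist": [0,0,0,0,0,0,0,0]}}

```text
time_s: 30.82
position: [0.4475, -0.331, 0.1809]
tool_rot: [[-0.295, 0.956, 0.003], [0.956, 0.295, -0.003], [-0.004, 0.002, -1.0]]
ft_force: [0.3, 0.9, -0.6]
grip_width: 0.0511
gripper_force: 0.0
```

Emit:
{"name": "step_arm", "arguments": {"fingers": [-0.2,-0.2,-0.2,-0.2,-0.2], "travel": [[0,-0.5,0],[0,-0.5,0],[-0.3,0,0],[-0.2,0,0],[0,0,0]], "twist": [0,0,0,0,0]}}

```text
time_s: 31.45
position: [0.3658, -0.4081, 0.1772]
tool_rot: [[-0.294, 0.956, -0.001], [0.956, 0.294, 0.002], [0.002, -0.001, -1.0]]
ft_force: [-0.9, 0.9, 0.3]
grip_width: 0.0514
gripper_force: 0.0
```

```bash
python3 - <<'E'
from h import *
im,_=optics.get_image("scene"); a=cv2.resize(im[60:270,70:410],(800,494),interpolation=cv2.INTER_CUBIC); cv2.imwrite("pics/s2.png",a)
im,_=optics.get_image("top"); cv2.imwrite("pics/t2.png",cv2.resize(im[100:300,120:460],(800,470),interpolation=cv2.INTER_CUBIC))
E
```

```text
(no output)
```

View pics/t2.png

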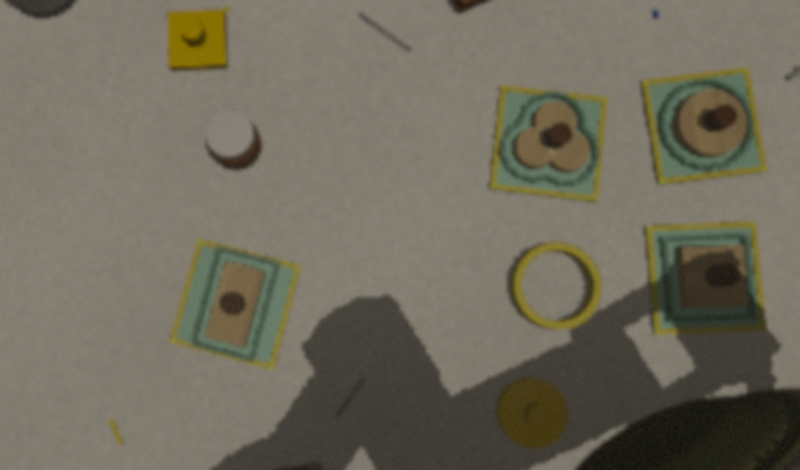

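View pics/s2.png

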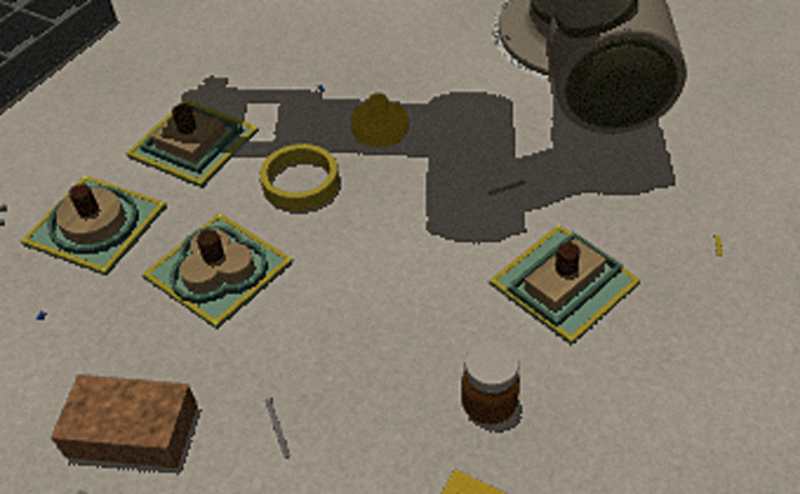

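All four patterns lie flat inside their outlines, knobs up: in the top crop, clover (553,138), round (710,120), square (712,278) and oblong (235,303). The jar (232,140) and the tape (556,285) have not been moved.

```bash
python3 -c "
from rig import close_job
print(close_job())"
```

```text
the job is handed in; nothing more can be done
None
```

All four patterns are in their own outlines, lying flat with knobs up; the jar and tape were not moved, and I handed the job in at about 32 s of the 102 s allowed.

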